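# Set out a soldering place

### The job

Set up for soldering at the board frame: lay the circuit board on the frame's two ledges, centred and lengthwise between the lips; stand the tip cleaner midway between the frame and the iron stand; and stand the solder reel off the frame's other end, in line with it and about 4 cm clear. Stand the fume fan upright behind the frame (the side away from the robot), centred on it and about 4 cm clear, with its black intake squarely facing the board. Leave the pliers, the printed gear and the screwdriver where they lie.

Things in the scene. Friction and masses are not known exactly. Their poses are not given: they have to be found in the camera images.
- frame: Board frame, fixed: two white printed jaws on steel rods, 82 mm (x) by 90 mm (y, along the jaws), open ends. Each jaw: ledge 18 to 35 mm from the middle, top at 26 mm; then a lip 35 to 41 mm, top at 30 mm. Origin: middle of its underside, on the bench. +x points away from the robot (within 10 degrees); its y axis runs through the iron stand's middle, 240 mm off, on +y or on -y depending on the start
- iron_stand: The iron stand, fixed: dark red cast base 120 mm (its x) by 90 mm (its y) by 16 mm, carrying a wire coil with a soldering iron that leans up towards the robot; the handle's end is 130 mm behind the base's middle towards the robot (its -x) and 150 mm high. Origin: middle of its underside, on the bench
- board_center (a point): Circuit board, loose, 90 g, flat: green, 60 (x) by 80 (y) by 2 mm, with a finned aluminium heat sink in its middle to hold it by, 22 (x) by 44 (y) mm, top 36 mm above the underside. Parts at the y ends are 13 mm high; beside the heat sink in x none is over 4 mm. Point: its middle, 18 mm above the underside (44 mm above the bench when on the ledges). Either way round is right
- cleaner_center (a point): The tip cleaner, loose, 300 g: round dark steel pot, 58 mm across up to 34 mm, then tapering, 48 mm tall, with brass turnings in its mouth. The point is on its axis, 24 mm above its underside; z up
- reel_center (a point): The solder reel, loose, 250 g: grey reel with two flanges 54 mm across, wound with silvery solder, standing on one flange, 46 mm tall, pale disc and dark hub on top. The point is on its axis, 23 mm above its underside; z up
- fan_center (a point): The fume fan, loose, 280 g: upright white box 44 mm deep (its x), 92 mm wide (its y), 110 mm tall, with a 10 mm black filter cassette and round grille (the intake) over its whole -x face; it can be held across its depth near the top. The point is its centre, 55 mm above its underside; -x points out of the intake
- pliers: Bystander, loose: pliers with blue handles lying on the bench, about 165 mm long, 16 mm high; origin at the pivot, jaws to +x
- gear: Bystander, loose: white printed gear wheel 69 mm across, 12 mm thick, with a hub 20 mm high; origin at the middle of its underside
- screwdriver: Bystander, loose: screwdriver 190 mm long lying on the bench, handle to -x; origin near its middle, on the bench
Mind the look-alikes: they are no part of the job. Leave any purple look-alike of the part that bears reel_center alone.

How it is judged:
By the outcome, as a careful person would: the job done as asked, in the order asked, and still so for the second after the job is handed in, with the robot touching nothing.
It also fails if it takes over 120 s, if anything falls off the work surface, if the arm or the gripper's body presses on something with over 40 N, if the wrist force passes 120 N, or if a joint passes its speed limit or range.

### The arm

A 7-joint arm with a two-finger parallel gripper is mounted at the origin on the work surface. World frame = base frame: x ahead of the robot, y to its left, z up, the work surface at z = 0. Lengths are in m, angles in degrees, forces in N, time in s.
With the tool pointing down it reaches from about 0.425 to 0.825 m from the base axis. Payload 3.6 kg.
Tool frame: the origin (TCP) lies midway between the tips of the shut fingers; the grasp point (between the pads) lies r.grip_point_offset behind it (r.grip_point_offset is the distance from the TCP to the grasp point, in m); z points along the fingers, y is the line along which they close (so a half turn about z gives the same grasp; the last joint's range is limited). The gripper opens to 85 mm and grips with 20 to 120 N. Pads are 22 mm wide; open, the fingers measure 114 mm over their backs; the gripper's body (76 mm by 85 mm) begins 54 mm behind the grasp point. The pads swing forward as they close: fully open they stand 13 mm farther back than shut.
Start: joints at [67.981, 35.231, -0.722, 81.555, 0.464, 63.22, -2.315], TCP at [0.228, -0.609, 0.208] pointing down, gripper open.
Joint ranges: [-178.69, 178.69], [-17.37, 117.87], [-77.05, 75.6], [15.02, 138.74], [-78.02, 258.01], [0.78, 113.62], [-162.83, 162.83]. Speed limits (degrees/s): [159.86, 159.86, 180, 180, 180, 180, 180].

### API

Orientations are given as [roll, pitch, yaw] about the fixed x, y, z axes, in that order (R = Rz(yaw) Ry(pitch) Rx(roll)).
In Python, from bench import r gives the robot as it stands. The module is installed in compiled form; this text tells all that it offers.
- The arm moves only by the tool move_arm, never from a script. Its argument "plan" is a list of rows, each a list of 6 numbers: the shift along the tool's x, y, z in units of 0.4 m (1.0 is 0.4 m), then the turn, a rotation vector about the tool's x, y, z in units of 120 degrees (1.0 is 120 degrees). In form: [[dx, dy, dz, ax, ay, az], ...]. A call has 1 to 5 rows; each row shifts and turns the commanded pose from where the row before left it, along the tool's axes as they then stand; what a row does not reach is not made up. A row lasts 1/12 s, in which the tool goes at most 41.7 mm and 7.16 degrees, less where a joint would pass 70% of its speed; a pose out of reach is approached as far as the arm can. A call with a number of a shift or a turn outside -1 to 1 is refused whole. A call with a gripper value outside its range is refused whole. "claw" is the closure, from -1 (fully open) to 1 (shut), so that 0 is half open, set as the call begins (left out, the last holds). The fingers move at their own pace and stop on an object; "newtons" is the grip in N (left out, the last holds). Time passes only in rows, so rows that do not move let the fingers close. It gives the time, the measured TCP pose, the force, the opening and the grip force at its end, in the units of the state.
- r.observe(): the state, without advancing time (a new reading comes with each control period).
- r.get_image(name): name is "scene" or "top" or "wrist"; returns (picture, depth): 420x560x3 uint8, blue, green, red; 420x560 float32, m along the optical axis (not along the pixel's ray), 0 where there is no reading.
- r.camera_info(name): a dict with "K" (3x3 intrinsics, pixels), "extrinsics" (4x4, takes a point from world to camera coordinates). Camera axes: x right, y down, z forward; pixel columns grow to the right and rows downward; lengths in m; the calibration is good to about 2 mm. A picture is of the moment at which its call begins: read the wrist's pose just before it. camera_info takes no time and is no camera call; for the wrist camera it gives the pose at the moment of the call.
- r.finish_job(): hands the job in; it is judged then, once.
The state is a dict: "clock": time; "joints": joint angles; "joint_velocities": joint speeds; "joint_efforts": joint torques, N m; "tool_pos": TCP position; "tcp_rot": TCP orientation; "force": force on the tool from outside, world axes, zero at the start; "ft_torque": the same for the moment, N m; "opening": opening from 0.0 (shut) to 1.0 (fully open); "grip_force": force on a finger pad.
Only numpy, scipy, OpenCV 4.12 (cv2) and the standard library are available. Lean on these libraries where they do the work, as an engineer would, in place of code of your own. Each camera call takes 0.05 s, during which the arm holds its last target. There are 200 camera calls.

## Working session

There is one attempt and no reset: what is moved stays moved. The work goes in short steps, Python scripts to look and compute and a tool call to move; the robot and the scene stay as the last step left them, time stands still between calls to the robot, and variables do not carry over. Pictures are saved under pics/ and viewed, at most 14 in all, crops included, and the job is handed in when it is done.

Besides the shell and the picture viewer there is one more tool, called after "Request:" by a JSON object that holds its "op" and its "data", one argument or row to a line. move_arm: Moves the arm, as the interface text tells. Shifts and turns lie within -1 to 1; 1 stands for 0.4 m of shift or 120 degrees of turn. Its arguments: {"type":"object","properties":{"plan":{"type":"array","items":{"type":"array","items":{"type":"number","minimum":-1,"maximum":1}}},"claw":{"type":"number"},"newtons":{"type":"number"}},"required":["plan"]}

```bash
mkdir -p pics; cat > h.py <<'E'
import numpy as np, cv2
from bench import r
from scipy.spatial.transform import Rotation as R
def snap(name,fn=None):
    ci=r.camera_info(name); im,d=r.get_image(name)
    if fn: cv2.imwrite('pics/'+fn,im)
    np.savez('pics/'+name+'.npz',im=im,d=d,K=ci['K'],E=ci['extrinsics'])
    return im,d,np.array(ci['K']),np.array(ci['extrinsics'])
def cloud(d,K,E):
    v,u=np.mgrid[:d.shape[0],:d.shape[1]]
    P=np.stack([(u-K[0,2])/K[0,0]*d,(v-K[1,2])/K[1,1]*d,d],-1)
    return (P-E[:3,3])@E[:3,:3]
def st():
    s=r.observe(); print({k:np.round(s[k],3) for k in('clock','tool_pos','tcp_rot','force','opening','grip_force','joints')})
    return s
E
python3 - <<'E'
from h import *
s=st(); print(r.grip_point_offset)
for n in('scene','top'):
    im,d,K,E=snap(n,n+'0.png'); print(n,K.round(1).tolist(),np.round(-E[:3,:3].T@E[:3,3],3),E[:3,:3].round(2).tolist())
E
```

```text
{'clock': np.float64(0.0), 'tool_pos': array([ 0.227, -0.608,  0.207]), 'tcp_rot': array([-1.79852e+02,  1.00000e-03,  2.05040e+01]), 'force': array([-0.453,  1.028,  0.671]), 'opening': np.float64(1.002), 'grip_force': np.float64(0.0), 'joints': array([67.981, 35.291, -0.724, 81.642,  0.464, 63.219, -2.316])}
0.0187
scene [[392.5, 0.0, 282.2], [0.0, 392.5, 210.0], [0.0, 0.0, 1.0]] [ 1.175 -0.419  0.901] [[0.57, 0.82, -0.01], [0.61, -0.44, -0.66], [-0.55, 0.37, -0.75]]
top [[385.7, 0.0, 279.6], [0.0, 385.7, 207.4], [0.0, 0.0, 1.0]] [ 0.485 -0.039  1.179] [[-0.02, -1.0, -0.02], [-1.0, 0.02, -0.09], [0.09, 0.02, -1.0]]
```

View pics/top0.png

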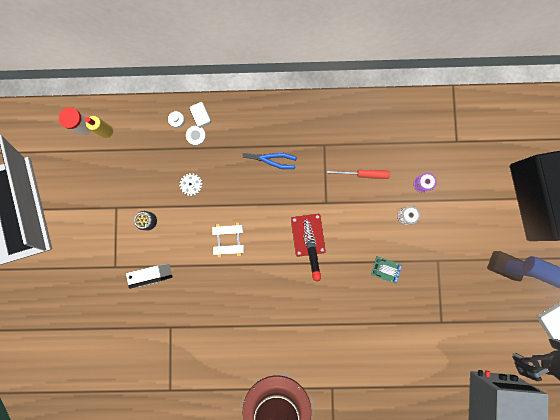

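View pics/scene0.png

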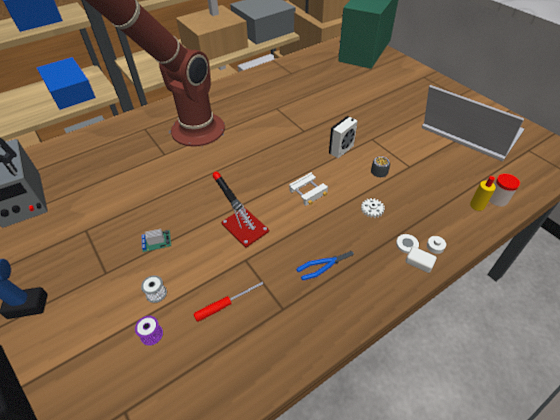

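The top view shows the frame at (228,239), the iron stand at (308,237) on its −y side, the board at (387,269), the grey reel at (408,215) with the purple one at (425,182), the cleaner at (145,220), the fan at (150,275) and the gear at (190,184). In the scene view the fan's grille faces the scene camera.

```bash
cat > m.py <<'E'
from h import *
C={}
for n in('top','scene'):
    z=np.load(f'pics/{n}.npz'); P=cloud(z['d'],z['K'],z['E']); C[n]=(P,z['im'],z['d'])
Pt=C['top'][0]
allP=np.concatenate([C[n][0][C[n][2]>0] for n in C])
for nm,(u,v) in dict(frame=(228,239),stand=(300,230),board=(387,269),reel=(408,215),cleaner=(145,220),fan=(150,275),gear=(190,184)).items():
    c=Pt[v-3:v+4,u-3:u+4].reshape(-1,3).mean(0)
    for n in C:
        P=C[n][0][C[n][2]>0]
        m=(np.hypot(*(P-c)[:,:2].T)<0.085)&(P[:,2]>0.008)&(P[:,2]<.2)
        Q=P[m]; zt=np.percentile(Q[:,2],97)
        T=Q[Q[:,2]>zt-0.008]
        rc=cv2.minAreaRect((T[:,:2]*1000).astype(np.float32))
        ra=cv2.minAreaRect((Q[:,:2]*1000).astype(np.float32))
        print(nm,n,len(Q),'ztop',zt.round(4),'toprect',np.round(rc[0],1),np.round(rc[1],1),round(rc[2],1),'all',np.round(ra[0],1),np.round(ra[1],1),round(ra[2],1))
im=C['top'][1]
def cr(im,u,v,s=35): return cv2.resize(im[v-s:v+s,u-s:u+s],(280,280),interpolation=cv2.INTER_CUBIC)
s=C['scene'][1]
cv2.imwrite('pics/crops.png',np.vstack([np.hstack([cr(im,228,239),cr(im,387,269)]),np.hstack([cr(im,150,275),cr(s,343,137)])]))
E
python3 m.py
```

```text
frame top 593 ztop 0.0318 toprect [501.8 136.9] [81.8 89.8] 2.4 all [501.7 137. ] [97.1 90.5] 2.1
frame scene 517 ztop 0.0318 toprect [499.4 136.3] [85.8 93.4] 2.5 all [503.5 136.3] [94.1 93.5] 2.8
stand top 1178 ztop 0.1064 toprect [ 458.3 -110.8] [19.5 33.1] 86.6 all [ 507.4 -104.3] [128.5  90.1] 6.5
stand scene 1178 ztop 0.104 toprect [ 464.2 -110.4] [35.9 21.8] 7.1 all [ 508.9 -105.3] [125.9  89.6] 6.9
board top 156 ztop 0.0384 toprect [ 402.8 -336.6] [44.6 21.3] 70.5 all [ 401.9 -336.8] [74.9 49.9] 71.1
board scene 282 ztop 0.038 toprect [ 401.3 -336.9] [44.  25.4] 74.7 all [ 401.4 -337.9] [74.9 50.3] 69.0
reel top 301 ztop 0.0496 toprect [ 563.4 -404.6] [50.6 50.2] 89.2 all [ 563.4 -404.3] [51.1 50.2] 89.2
reel scene 440 ztop 0.0491 toprect [ 561.4 -404.6] [52.8 52.2] 84.5 all [ 561.4 -404.6] [52.8 52.2] 84.5
cleaner top 345 ztop 0.05 toprect [566.  385.7] [51. 49.] 50.0 all [564.4 384.3] [54.4 54. ] 89.7
cleaner scene 298 ztop 0.0489 toprect [564.5 384.9] [52.  51.9] 80.8 all [565.6 383.4] [54.8 53.8] 84.1
fan top 721 ztop 0.1133 toprect [403.1 357.6] [43.4 92.7] 12.9 all [410.9 359.1] [62.7 93. ] 12.4
fan scene 803 ztop 0.1122 toprect [402.3 356.2] [45.7 95.5] 13.0 all [402.7 356.7] [48.  96.6] 11.7
gear top 327 ztop 0.0215 toprect [674.1 251.6] [55.2 61.4] 38.2 all [673.9 250.9] [68.5 63.3] 17.0
gear scene 295 ztop 0.0211 toprect [672.3 251.1] [55.8 64. ] 11.7 all [671.9 251.7] [67.6 68.9] 61.6
```

View pics/crops.png

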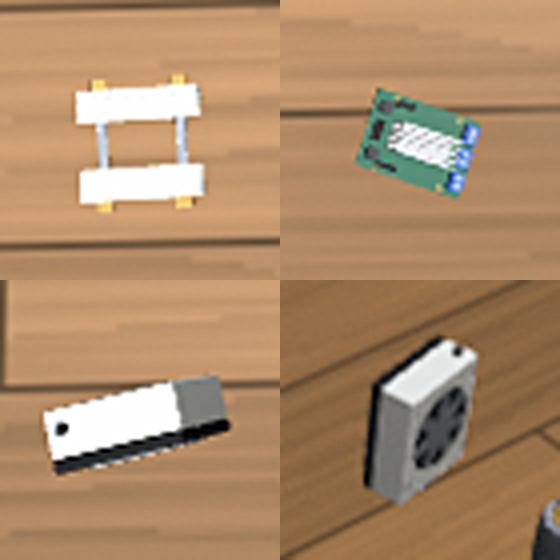

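The crops show the frame at yaw of about 2°, the board's long axis at about 70°, and the fan's black cassette on the robot's side with its exhaust facing away. So the fan needs only a small turn. Next I write a helper that turns targets into tool units and go above the board.

```bash
cat > p.py <<'E'
import sys
from h import *
def plan(x,y,z,yaw):   # mm, deg: rotate about tool z first, then shift along the turned axes
    s=st(); R0=R.from_euler('xyz',s['tcp_rot'],degrees=True); Rt=R.from_euler('xyz',[180,0,yaw],degrees=True)
    w=(R0.inv()*Rt).as_rotvec(degrees=True); d=Rt.inv().apply(np.array([x,y,z])/1000-s['tool_pos'])
    nr=int(np.ceil(np.linalg.norm(w)/7)); nt=int(np.ceil(np.linalg.norm(d)/.04))
    print('turn',(w/120).round(4),'rows',nr,'each',(w/120/max(nr,1)).round(4)); print('shift',(d/.4).round(4),'rows',nt,'each',(d/.4/max(nt,1)).round(4))
if __name__=='__main__': plan(*map(float,sys.argv[1:]))
E
python3 p.py 402 -337 200 70.5
```

```text
{'clock': np.float64(0.1), 'tool_pos': array([ 0.227, -0.608,  0.207]), 'tcp_rot': array([-1.79866e+02,  3.00000e-03,  2.05060e+01]), 'force': array([-0.297, -0.697, -0.355]), 'opening': np.float64(0.999), 'grip_force': np.float64(0.0), 'joints': array([67.981, 35.285, -0.723, 81.632,  0.466, 63.22 , -2.315])}
turn [-0.0011 -0.0005 -0.4166] rows 8 each [-0.0001 -0.0001 -0.0521]
shift [0.7847 0.1852 0.0171] rows 9 each [0.0872 0.0206 0.0019]
```

Request:
{"op": "move_arm", "data": {
  "plan": [
    [0,0,0,0,0,-0.052],
    [0,0,0,0,0,-0.052],
    [0,0,0,0,0,-0.052],
    [0,0,0,0,0,-0.052]
  ],
  "claw": -1
}}

```text
clock: 0.43
tool_pos: [0.2275, -0.6084, 0.2072]
tcp_rot: [-179.9, -0.0, 45.8]
force: [-0.3, -0.1, 0.0]
opening: 0.999
grip_force: 0.0
```

Request:
{"op": "move_arm", "data": {
  "plan": [
    [0,0,0,0,0,-0.052],
    [0,0,0,0,0,-0.052],
    [0,0,0,0,0,-0.052],
    [0,0,0,0,0,-0.052]
  ]
}}

```text
clock: 0.77
tool_pos: [0.2274, -0.6084, 0.2072]
tcp_rot: [-179.9, -0.1, 70.7]
force: [0.3, 0.4, -0.1]
opening: 0.999
grip_force: 0.0
```

Request:
{"op": "move_arm", "data": {
  "plan": [
    [0.087,0.0205,0.002,0,0,0],
    [0.087,0.0205,0.002,0,0,0],
    [0.087,0.0205,0.002,0,0,0],
    [0.087,0.0205,0.002,0,0,0],
    [0.087,0.0205,0.002,0,0,0]
  ]
}}

```text
clock: 1.18
tool_pos: [0.3249, -0.4569, 0.2034]
tcp_rot: [-180.0, -0.0, 70.4]
force: [1.2, 0.4, -0.3]
opening: 1.001
grip_force: 0.0
```

Request:
{"op": "move_arm", "data": {
  "plan": [
    [0.087,0.0205,0.002,0,0,0],
    [0.087,0.0205,0.002,0,0,0],
    [0.087,0.0205,0.002,0,0,0],
    [0.087,0.0205,0.002,0,0,0],
    [0,0,0,0,0,0]
  ]
}}

```text
clock: 1.6
tool_pos: [0.4075, -0.3293, 0.2008]
tcp_rot: [179.9, -0.4, 71.2]
force: [1.1, 0.7, -0.4]
opening: 0.999
grip_force: 0.0
```

```bash
cat > w.py <<'E'
import sys
from h import *
# wrist look: rect of the points above zmin within rad of (x,y)
def look(fn,x,y,zmin,zmax,rad):
    s=st(); im,d,K,E=snap('wrist',fn); P=cloud(d,K,E); Q=P[d>0]
    print('cam',np.round(-E[:3,:3].T@E[:3,3],3),'bench z',np.median(Q[(abs(Q[:,2])<.008)][:,2]).round(4))
    m=(np.hypot(Q[:,0]-x/1e3,Q[:,1]-y/1e3)<rad/1e3)&(Q[:,2]>zmin/1e3)&(Q[:,2]<zmax/1e3); Q=Q[m]*1000
    rc=cv2.minAreaRect(Q[:,:2].astype(np.float32)); print(len(Q),'zmax',np.percentile(Q[:,2],97).round(1),'rect',np.round(rc[0],1),np.round(rc[1],1),round(rc[2],1))
if __name__=='__main__': look(sys.argv[1],*map(float,sys.argv[2:]))
E
python3 w.py w1.png 402 -337 25 60 80; python3 w.py w1.png 402 -337 3 60 80 | tail -1
```

```text
{'clock': np.float64(1.6), 'tool_pos': array([ 0.408, -0.329,  0.201]), 'tcp_rot': array([179.933,  -0.389,  71.232]), 'force': array([ 1.106,  0.693, -0.353]), 'opening': np.float64(0.999), 'grip_force': np.float64(0.0), 'joints': array([ 48.413,  25.313, -16.888, 102.538,   8.404,  53.439,   9.265])}
cam [ 0.432 -0.259  0.367] bench z -0.0001
447 zmax 37.2 rect [ 403.1 -336.5] [43.9 22. ] 70.0
1477 zmax 36.7 rect [ 403.3 -336.8] [78.1 59. ] 69.7
```

View pics/w1.png

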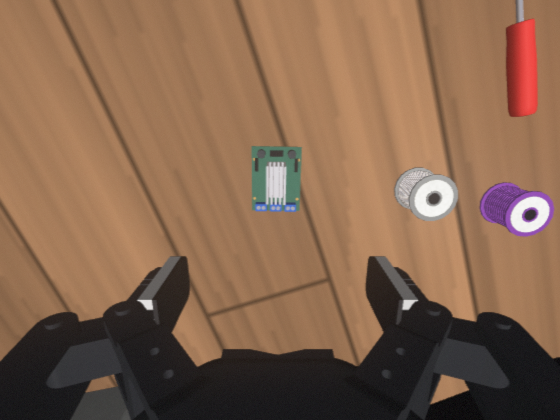

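The wrist view shows the board at (277,180), the grey reel at (430,195) and the purple one at (520,210). The board is measured at (403,−336.5) mm with its long axis at 70°, so I descend.

```bash
python3 p.py 403.2 -336.6 8 70
```

```text
{'clock': np.float64(1.7), 'tool_pos': array([ 0.403, -0.337,  0.201]), 'tcp_rot': array([-1.79967e+02, -3.40000e-02,  7.06930e+01]), 'force': array([-1.148, -1.181,  0.17 ]), 'opening': np.float64(1.002), 'grip_force': np.float64(0.0), 'joints': array([ 48.759,  25.368, -16.393, 102.42 ,   8.622,  53.474,   9.404])}
turn [-0.0003 -0.0003  0.0058] rows 1 each [-0.0003 -0.0003  0.0058]
shift [-0.000e+00  4.000e-04  4.814e-01] rows 5 each [-0.      0.0001  0.0963]
```

Request:
{"op": "move_arm", "data": {
  "plan": [
    [0,0,0.09,0,0,0.006],
    [0,0,0.09,0,0,0],
    [0,0,0.09,0,0,0],
    [0,0,0.09,0,0,0],
    [0,0,0.06,0,0,0]
  ]
}}

```text
clock: 2.12
tool_pos: [0.3991, -0.3394, 0.0295]
tcp_rot: [-179.7, 0.0, 69.5]
force: [0.1, 0.0, 0.2]
opening: 0.999
grip_force: 0.0
```

Request:
{"op": "move_arm", "data": {
  "plan": [
    [0,0,0.04,0,0,0],
    [0,0,0.021,0,0,0],
    [0,0,0,0,0,0],
    [0,0,0,0,0,0]
  ]
}}

```text
clock: 2.45
tool_pos: [0.4018, -0.3395, 0.0084]
tcp_rot: [180.0, 0.0, 69.6]
force: [-0.1, -0.9, 0.6]
opening: 1.002
grip_force: 0.0
```

Request:
{"op": "move_arm", "data": {
  "plan": [
    [0,0,0,0,0,0],
    [0,0,0,0,0,0],
    [0,0,0,0,0,0],
    [0,0,0,0,0,0],
    [0,0,0,0,0,0]
  ],
  "claw": 1,
  "newtons": 35
}}

```text
clock: 2.87
tool_pos: [0.4024, -0.3386, 0.0089]
tcp_rot: [179.9, 0.0, 69.7]
force: [0.2, 0.3, 0.2]
opening: 0.295
grip_force: 0.0
```

Request:
{"op": "move_arm", "data": {
  "plan": [
    [0,0,0,0,0,0],
    [0,0,0,0,0,0],
    [0,0,0,0,0,0],
    [0,0,0,0,0,0]
  ]
}}

```text
clock: 3.2
tool_pos: [0.4025, -0.3387, 0.009]
tcp_rot: [179.9, 0.0, 69.7]
force: [-1.1, 1.1, 6.2]
opening: 0.24
grip_force: 34.4
```

Request:
{"op": "move_arm", "data": {
  "plan": [
    [0,0,-0.03,0,0,0],
    [0,0,-0.07,0,0,0],
    [0,0,-0.09,0,0,0],
    [0,0,-0.09,0,0,0],
    [0,0,-0.09,0,0,-0.047]
  ]
}}

```text
clock: 3.62
tool_pos: [0.4015, -0.3378, 0.1573]
tcp_rot: [-179.9, -0.0, 75.5]
force: [0.4, -0.5, -0.9]
opening: 0.238
grip_force: 34.5
```

Request:
{"op": "move_arm", "data": {
  "plan": [
    [0,0,-0.09,0,0,-0.047],
    [0,0,-0.05,0,0,-0.047],
    [0,0,0,0,0,-0.047],
    [0,0,0,0,0,0]
  ]
}}

```text
clock: 3.95
tool_pos: [0.4023, -0.3388, 0.2134]
tcp_rot: [179.9, 0.1, 92.3]
force: [0.4, -0.5, -1.1]
opening: 0.236
grip_force: 34.5
```

```bash
python3 p.py 501 134.4 210 92.2
```

```text
{'clock': np.float64(3.95), 'tool_pos': array([ 0.402, -0.339,  0.213]), 'tcp_rot': array([1.79894e+02, 9.10000e-02, 9.23380e+01]), 'force': array([ 0.402, -0.466, -1.061]), 'opening': np.float64(0.236), 'grip_force': np.float64(34.541), 'joints': array([ 53.707,  25.268, -23.33 , 101.262,  11.819,  55.739,  28.044])}
turn [0.0009 0.0008 0.0012] rows 1 each [0.0009 0.0008 0.0012]
shift [1.1727 0.2919 0.0086] rows 13 each [0.0902 0.0225 0.0007]
```

Request:
{"op": "move_arm", "data": {
  "plan": [
    [0.04,0.0225,0,0,0,0],
    [0.09,0.0225,0,0,0,0],
    [0.09,0.0225,0,0,0,0],
    [0.09,0.0225,0,0,0,0],
    [0.09,0.0225,0,0,0,0]
  ]
}}

```text
clock: 4.37
tool_pos: [0.4396, -0.175, 0.2109]
tcp_rot: [-179.8, -0.1, 92.1]
force: [0.8, -0.2, -1.3]
opening: 0.24
grip_force: 34.5
```

Request:
{"op": "move_arm", "data": {
  "plan": [
    [0.09,0.0225,0,0,0,0],
    [0.09,0.0225,0,0,0,0],
    [0.09,0.0225,0,0,0,0],
    [0.09,0.0225,0,0,0,0],
    [0.09,0.0225,0,0,0,0]
  ]
}}

```text
clock: 4.78
tool_pos: [0.4775, 0.0063, 0.211]
tcp_rot: [-179.8, 0.0, 92.1]
force: [1.0, -0.7, -1.3]
opening: 0.237
grip_force: 34.5
```

Request:
{"op": "move_arm", "data": {
  "plan": [
    [0.09,0.0225,0,0,0,0],
    [0.09,0.0225,0.01,0,0,0],
    [0.09,0.022,0,0,0,0],
    [0.052,0,0,0,0,0],
    [0,0,0,0,0,0]
  ]
}}

```text
clock: 5.2
tool_pos: [0.4984, 0.1418, 0.2072]
tcp_rot: [-179.8, -0.3, 92.7]
force: [-0.4, 0.9, -0.5]
opening: 0.24
grip_force: 34.5
```

Request:
{"op": "move_arm", "data": {
  "plan": [
    [0,0,0,0,0,0],
    [0,0,0,0,0,0]
  ]
}}

```text
clock: 5.37
tool_pos: [0.4996, 0.1331, 0.2071]
tcp_rot: [-179.8, 0.1, 92.1]
force: [-0.0, -1.0, -1.1]
opening: 0.242
grip_force: 34.5
```

```bash
python3 w.py w2.png 501 137 22 50 75
```

```text
{'clock': np.float64(5.367), 'tool_pos': array([0.5  , 0.133, 0.207]), 'tcp_rot': array([-1.79836e+02,  1.13000e-01,  9.21380e+01]), 'force': array([-0.035, -1.046, -1.126]), 'opening': np.float64(0.242), 'grip_force': np.float64(34.546), 'joints': array([  1.821,  25.699, -27.975, 102.757,  14.384,  55.274, -29.969])}
cam [0.498 0.209 0.373] bench z -0.0001
1454 zmax 30.7 rect [501.7 162.2] [82.1 39.8] 2.3
```

View pics/w2.png

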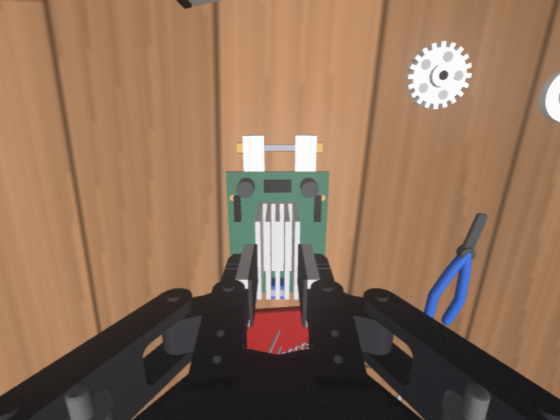

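The wrist view shows the board held level, its far edge at row 172 and columns 228–328, above the frame's jaws at (254,153) and (306,153). Next I measure how the board sits in the hand.

```bash
python3 - <<'E'
from h import *
z=np.load('pics/wrist.npz'); im,d=z['im'],z['d']; P=cloud(d,z['K'],z['E'])*1000
b,g,rr=[im[...,i].astype(int) for i in range(3)]
m=(d>0)&(P[...,2]>170)&(P[...,2]<225)&(g>rr+25)&(g>b+10)
m[300:]=False
Q=P[m]; print(len(Q),np.percentile(Q[:,2],[5,50,95]).round(1))
th=np.radians(2.3); ex=np.array([np.cos(th),np.sin(th)]); ey=np.array([-ex[1],ex[0]])
t=r.observe()['tool_pos'][:2]*1000
q=Q[:,:2]-t; a=q@ex; c=q@ey
print('x range',np.percentile(a,[0,.5,99.5,100]).round(1),'y max',np.percentile(c,[99,100]).round(1))
f=Q[c>c.max()-3]; print('far edge z vs x', np.polyfit(a[c>c.max()-3],f[:,2],1))
e=[(lo,c[(a>lo)&(a<lo+5)].max().round(1)) for lo in range(-28,26,6)]; print(e)
E
```

```text
4154 [198.8 199.9 200.8]
x range [-29.1 -28.9  30.   30.2] y max [42.  42.3]
far edge z vs x [-3.80156536e-06  1.99813915e+02]
[(-28, np.float64(42.2)), (-22, np.float64(42.1)), (-16, np.float64(42.1)), (-10, np.float64(42.0)), (-4, np.float64(42.0)), (2, np.float64(42.1)), (8, np.float64(42.1)), (14, np.float64(42.2)), (20, np.float64(42.1))]
```

```bash
python3 p.py 501.8 134.8 60 92.3
```

```text
{'clock': np.float64(5.417), 'tool_pos': array([0.5  , 0.132, 0.207]), 'tcp_rot': array([-1.79869e+02,  1.13000e-01,  9.20720e+01]), 'force': array([ 0.452,  0.414, -0.917]), 'opening': np.float64(0.237), 'grip_force': np.float64(34.546), 'joints': array([  1.88 ,  25.674, -27.959, 102.744,  14.378,  55.275, -29.957])}
turn [-0.0011  0.0009 -0.0019] rows 1 each [-0.0011  0.0009 -0.0019]
shift [0.0056 0.0051 0.3683] rows 4 each [0.0014 0.0013 0.0921]
```

Request:
{"op": "move_arm", "data": {
  "plan": [
    [0.0056,0.005,0.06,0,0,-0.002],
    [0,0,0.09,0,0,0],
    [0,0,0.09,0,0,0],
    [0,0,0.08,0,0,0],
    [0,0,0.048,0,0,0]
  ]
}}

```text
clock: 5.83
tool_pos: [0.5004, 0.1336, 0.0578]
tcp_rot: [-179.7, 0.2, 92.3]
force: [0.1, -0.5, -1.0]
opening: 0.239
grip_force: 34.6
```

Request:
{"op": "move_arm", "data": {
  "plan": [
    [0,0,0,0,0,0],
    [0,0,0,0,0,0],
    [0,0,0,0,0,0]
  ]
}}

```text
clock: 6.08
tool_pos: [0.5035, 0.1365, 0.0623]
tcp_rot: [179.9, -0.0, 92.4]
force: [0.2, 0.1, -0.2]
opening: 0.239
grip_force: 34.6
```

```bash
python3 p.py 501.8 134.8 35.5 92.3
```

```text
{'clock': np.float64(6.083), 'tool_pos': array([0.503, 0.136, 0.062]), 'tcp_rot': array([ 1.79865e+02, -2.50000e-02,  9.23930e+01]), 'force': array([ 0.179,  0.148, -0.228]), 'opening': np.float64(0.239), 'grip_force': np.float64(34.58), 'joints': array([ -3.035,  36.982, -22.118, 111.313,  22.8  ,  35.827, -37.417])}
turn [ 0.0011 -0.0002  0.0008] rows 1 each [ 0.0011 -0.0002  0.0008]
shift [-0.004  -0.0044  0.0671] rows 1 each [-0.004  -0.0044  0.0671]
```

Request:
{"op": "move_arm", "data": {
  "plan": [
    [-0.003,-0.003,0.02,0,0,0],
    [0,0,0.02,0,0,0],
    [0,0,0,0,0,0],
    [0,0,0,0,0,0],
    [0,0,0,0,0,0]
  ]
}}

```text
clock: 6.5
tool_pos: [0.5013, 0.1358, 0.0454]
tcp_rot: [180.0, -0.0, 92.5]
force: [-0.1, 0.0, -1.4]
opening: 0.24
grip_force: 34.6
```

```bash
python3 p.py 501.8 134.8 35.5 92.3
```

```text
{'clock': np.float64(6.5), 'tool_pos': array([0.501, 0.136, 0.045]), 'tcp_rot': array([ 1.79972e+02, -1.00000e-02,  9.25050e+01]), 'force': array([-0.09 ,  0.013, -1.364]), 'opening': np.float64(0.24), 'grip_force': np.float64(34.581), 'joints': array([ -3.732,  38.386, -21.092, 112.253,  23.842,  33.559, -38.26 ])}
turn [ 0.0002 -0.0001  0.0017] rows 1 each [ 0.0002 -0.0001  0.0017]
shift [-0.0025  0.0012  0.0247] rows 1 each [-0.0025  0.0012  0.0247]
```

Request:
{"op": "move_arm", "data": {
  "plan": [
    [-0.0025,0.0012,0.012,0,0,0.0015],
    [0,0,0.01,0,0,0],
    [0,0,0.003,0,0,0],
    [0,0,0,0,0,0],
    [0,0,0,0,0,0]
  ]
}}

```text
clock: 6.92
tool_pos: [0.5016, 0.1345, 0.035]
tcp_rot: [-180.0, 0.0, 92.3]
force: [0.1, -0.3, -0.1]
opening: 0.238
grip_force: 34.7
```

```bash
python3 p.py 501.8 134.8 35.5 92.3
```

```text
{'clock': np.float64(6.917), 'tool_pos': array([0.502, 0.135, 0.035]), 'tcp_rot': array([-1.79986e+02,  1.60000e-02,  9.23220e+01]), 'force': array([ 0.066, -0.264, -0.15 ]), 'opening': np.float64(0.238), 'grip_force': np.float64(34.674), 'joints': array([ -4.1  ,  39.326, -20.369, 112.594,  24.422,  32.274, -38.809])}
turn [-0.0001  0.0001  0.0002] rows 1 each [-0.0001  0.0001  0.0002]
shift [ 0.0006  0.0006 -0.0012] rows 1 each [ 0.0006  0.0006 -0.0012]
```

Request:
{"op": "move_arm", "data": {
  "plan": [
    [0,0,0,0,0,0],
    [0,0,0,0,0,0],
    [0,0,0,0,0,0],
    [0,0,0,0,0,0],
    [0,0,0,0,0,0]
  ],
  "claw": -1
}}

```text
clock: 7.33
tool_pos: [0.5017, 0.1348, 0.0352]
tcp_rot: [180.0, -0.0, 92.3]
force: [-1.0, 0.4, -0.2]
opening: 0.932
grip_force: 0.0
```

Request:
{"op": "move_arm", "data": {
  "plan": [
    [0,0,-0.03,0,0,0],
    [0,0,-0.08,0,0,0],
    [0,0,-0.09,0,0,0],
    [0,0,-0.09,0,0,0],
    [0,0,-0.08,0,0,0]
  ]
}}

```text
clock: 7.75
tool_pos: [0.5016, 0.1349, 0.1852]
tcp_rot: [180.0, -0.0, 92.3]
force: [1.2, -0.3, 0.0]
opening: 0.996
grip_force: 0.0
```

Request:
{"op": "move_arm", "data": {
  "plan": [
    [0,0,-0.05,0,0,0],
    [0,0,0,0,0,0],
    [0,0,0,0,0,0]
  ]
}}

```text
clock: 8.0
tool_pos: [0.5021, 0.1348, 0.2043]
tcp_rot: [179.8, -0.0, 92.3]
force: [0.3, -1.4, -1.3]
opening: 0.999
grip_force: 0.0
```

```bash
python3 w.py w3.png 501 137 22 80 75; python3 - <<'E'
from h import *
z=np.load('pics/wrist.npz'); im,d=z['im'],z['d']; P=cloud(d,z['K'],z['E'])*1000
b,g,rr=[im[...,i].astype(int) for i in range(3)]
Q=P[(d>0)&(P[...,2]>22)&(P[...,2]<40)&(g>rr+25)&(g>b+10)&(abs(P[...,0]-501)<60)]
print(cv2.minAreaRect(Q[:,:2].astype(np.float32)),np.percentile(Q[:,2],[5,50,95]))
E
python3 p.py 565 384.5 200 131
```

```text
{'clock': np.float64(8.0), 'tool_pos': array([0.502, 0.135, 0.204]), 'tcp_rot': array([ 1.79838e+02, -2.30000e-02,  9.23140e+01]), 'force': array([ 0.305, -1.369, -1.319]), 'opening': np.float64(0.999), 'grip_force': np.float64(0.0), 'joints': array([  2.017,  26.044, -28.448, 102.832,  14.9  ,  54.682, -30.336])}
cam [0.499 0.21  0.37 ] bench z -0.0001
5258 zmax 62.2 rect [502.6 136.6] [82.1 90.3] 2.4
((502.3741149902344, 136.29611206054688), (58.2884635925293, 77.55770874023438), 2.3607242107391357) [26.70008953 27.92601653 29.05610081]
{'clock': np.float64(8.05), 'tool_pos': array([0.501, 0.134, 0.203]), 'tcp_rot': array([-1.79981e+02,  2.50000e-02,  9.23050e+01]), 'force': array([-0.35 , -0.02 , -0.629]), 'opening': np.float64(1.002), 'grip_force': np.float64(0.0), 'joints': array([  2.005,  26.138, -28.407, 102.931,  14.903,  54.679, -30.341])}
turn [-2.000e-04  1.000e-04 -3.225e-01] rows 6 each [-0.      0.     -0.0537]
shift [0.3675 0.5306 0.0072] rows 7 each [0.0525 0.0758 0.001 ]
```

View pics/w3.png

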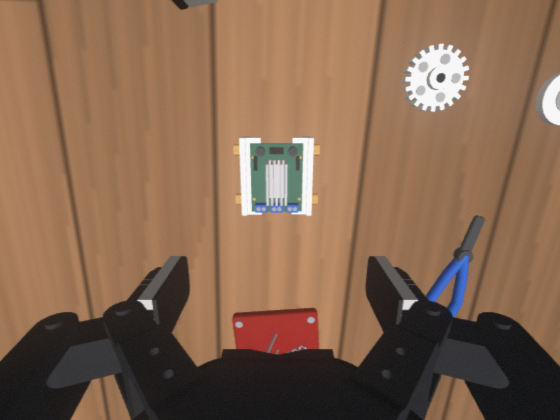

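The view shows the board seated between the lips at (277,178) and centred to within about 0.3 mm of the frame at (502.5,136.6), yaw 2.4°. Next is the cleaner.

Request:
{"op": "move_arm", "data": {
  "plan": [
    [0.06,0.02,0,0,0,0],
    [0.095,0.028,0,0,0,0],
    [0.095,0.028,0,0,0,0],
    [0.095,0.028,0,0,0,0],
    [0.095,0.028,0,0,0,0]
  ]
}}

```text
clock: 8.47
tool_pos: [0.5466, 0.3135, 0.2008]
tcp_rot: [-179.8, 0.1, 92.3]
force: [0.4, 0.0, 1.1]
opening: 0.997
grip_force: 0.0
```

Request:
{"op": "move_arm", "data": {
  "plan": [
    [0.095,0.028,0,0,0,0],
    [0.06,0.025,0,0,0,0],
    [0.025,0,0,0,0,0],
    [0,0,0,0,0,0],
    [0,0,0,0,0,0]
  ]
}}

```text
clock: 8.88
tool_pos: [0.5646, 0.3843, 0.2012]
tcp_rot: [-179.8, 0.2, 92.4]
force: [0.1, -0.5, -0.2]
opening: 1.006
grip_force: 0.0
```

```bash
python3 w.py w4.png 565 384.5 12 80 75;python3 w.py w4.png 565 384.5 40 80 75 | tail -1;  python3 p.py 565 384.5 4 92.3
```

```text
{'clock': np.float64(8.883), 'tool_pos': array([0.565, 0.384, 0.201]), 'tcp_rot': array([-179.836,    0.187,   92.357]), 'force': array([ 0.069, -0.457, -0.194]), 'opening': np.float64(1.006), 'grip_force': np.float64(0.0), 'joints': array([-22.656,  40.879, -26.183,  75.009,  18.129,  68.426, -47.632])}
cam [0.563 0.46  0.367] bench z -0.0001
2115 zmax 48.7 rect [565.9 388.8] [56.2 54.8] 1.5
1831 zmax 48.8 rect [565.8 387.5] [52.9 52.6] 1.4
{'clock': np.float64(8.983), 'tool_pos': array([0.566, 0.383, 0.202]), 'tcp_rot': array([-1.79962e+02,  1.77000e-01,  9.21830e+01]), 'force': array([-0.146, -0.298,  0.828]), 'opening': np.float64(1.003), 'grip_force': np.float64(0.0), 'joints': array([-22.528,  40.768, -26.131,  75.006,  18.133,  68.42 , -47.638])}
turn [-0.0003  0.0015 -0.001 ] rows 1 each [-0.0003  0.0015 -0.001 ]
shift [ 0.0047 -0.0021  0.4961] rows 5 each [ 0.0009 -0.0004  0.0992]
```

View pics/w4.png

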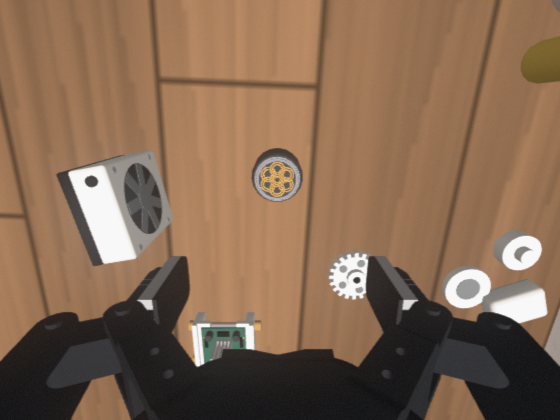

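The view shows the cleaner at (277,176), the fan at (120,205) and the gear at (352,276); the cleaner's axis is at about (565.7,386). I descend.

Request:
{"op": "move_arm", "data": {
  "plan": [
    [0.007,0,0.07,0,0,0],
    [0,0,0.09,0,0,0],
    [0,0,0.09,0,0,0],
    [0,0,0.09,0,0,0],
    [0,0,0.08,0,0,0]
  ]
}}

```text
clock: 9.4
tool_pos: [0.5659, 0.3848, 0.0336]
tcp_rot: [-180.0, 0.1, 92.2]
force: [0.8, -0.4, 0.4]
opening: 1.002
grip_force: 0.0
```

Request:
{"op": "move_arm", "data": {
  "plan": [
    [0,0,0.04,0,0,0],
    [0,0,0.02,0,0,0],
    [0,0,0.012,0,0,0],
    [0,0,0,0,0,0],
    [0,0,0,0,0,0]
  ]
}}

```text
clock: 9.82
tool_pos: [0.5666, 0.3885, 0.0081]
tcp_rot: [179.9, -0.1, 92.3]
force: [1.0, 0.3, -0.5]
opening: 0.997
grip_force: 0.0
```

```bash
python3 p.py 565.7 386 4 92.3
```

```text
{'clock': np.float64(9.817), 'tool_pos': array([0.567, 0.388, 0.008]), 'tcp_rot': array([ 1.7986e+02, -9.3000e-02,  9.2268e+01]), 'force': array([ 0.976,  0.336, -0.491]), 'opening': np.float64(0.997), 'grip_force': np.float64(0.0), 'joints': array([-24.497,  52.454, -22.116,  84.56 ,  23.891,  47.507, -52.744])}
turn [ 0.0012 -0.0008 -0.0003] rows 1 each [ 0.0012 -0.0008 -0.0003]
shift [-0.0061 -0.0024  0.0103] rows 1 each [-0.0061 -0.0024  0.0103]
```

Request:
{"op": "move_arm", "data": {
  "plan": [
    [-0.003,-0.002,0.01,0,0,0],
    [0,0,0,0,0,0],
    [0,0,0,0,0,0]
  ]
}}

```text
clock: 10.07
tool_pos: [0.5649, 0.3871, 0.0032]
tcp_rot: [179.9, -0.0, 92.3]
force: [0.1, -0.4, 0.4]
opening: 1.002
grip_force: 0.0
```

Request:
{"op": "move_arm", "data": {
  "plan": [
    [0,0,0,0,0,0],
    [0,0,0,0,0,0],
    [0,0,0,0,0,0],
    [0,0,0,0,0,0],
    [0,0,0,0,0,0]
  ],
  "claw": 1,
  "newtons": 45
}}

```text
clock: 10.48
tool_pos: [0.5648, 0.3874, 0.0034]
tcp_rot: [180.0, -0.0, 92.3]
force: [-0.4, -0.6, 5.4]
opening: 0.644
grip_force: 46.8
```

Request:
{"op": "move_arm", "data": {
  "plan": [
    [0,0,0,0,0,0],
    [0,0,0,0,0,0]
  ]
}}

```text
clock: 10.65
tool_pos: [0.5647, 0.3874, 0.0035]
tcp_rot: [180.0, -0.0, 92.3]
force: [-2.0, -1.4, 5.4]
opening: 0.646
grip_force: 46.8
```

Request:
{"op": "move_arm", "data": {
  "plan": [
    [0,0,-0.03,0,0,0],
    [0,0,-0.08,0,0,0],
    [0,0,-0.09,0,0,0],
    [0,0,-0.09,0,0,0],
    [0,0,-0.08,0,0,0]
  ]
}}

```text
clock: 11.07
tool_pos: [0.5645, 0.387, 0.1522]
tcp_rot: [-180.0, -0.0, 92.3]
force: [0.8, 0.1, -2.2]
opening: 0.647
grip_force: 48.9
```

Request:
{"op": "move_arm", "data": {
  "plan": [
    [0,0,-0.03,0,0,0],
    [0,0,0,0,0,0],
    [0,0,0,0,0,0]
  ]
}}

```text
clock: 11.32
tool_pos: [0.5641, 0.3863, 0.1612]
tcp_rot: [-179.9, 0.1, 92.3]
force: [0.1, -0.6, -4.2]
opening: 0.64
grip_force: 48.9
```

```bash
python3 p.py 507.5 17.8 160 92.3
```

```text
{'clock': np.float64(11.317), 'tool_pos': array([0.564, 0.386, 0.161]), 'tcp_rot': array([-1.79927e+02,  8.50000e-02,  9.23270e+01]), 'force': array([ 0.149, -0.61 , -4.164]), 'opening': np.float64(0.64), 'grip_force': np.float64(48.896), 'joints': array([-22.881,  42.811, -25.685,  77.96 ,  19.215,  63.629, -48.822])}
turn [-0.0006  0.0007  0.0002] rows 1 each [-0.0006  0.0007  0.0002]
shift [-0.9149 -0.1783  0.0029] rows 10 each [-0.0915 -0.0178  0.0003]
```

Request:
{"op": "move_arm", "data": {
  "plan": [
    [-0.045,-0.018,0,0,0,0],
    [-0.09,-0.018,0,0,0,0],
    [-0.09,-0.018,0,0,0,0],
    [-0.09,-0.018,0,0,0,0],
    [-0.09,-0.018,0,0,0,0]
  ]
}}

```text
clock: 11.73
tool_pos: [0.5327, 0.2206, 0.1586]
tcp_rot: [-179.6, 0.2, 92.3]
force: [0.7, -0.1, -2.3]
opening: 0.644
grip_force: 48.9
```

Request:
{"op": "move_arm", "data": {
  "plan": [
    [-0.09,-0.018,0,0,0,0],
    [-0.09,-0.018,0,0,0,0],
    [-0.09,-0.018,0,0,0,0],
    [-0.09,-0.018,0,0,0,0],
    [-0.09,-0.016,0,0,0,0]
  ]
}}

```text
clock: 12.15
tool_pos: [0.5043, 0.04, 0.1594]
tcp_rot: [-179.6, 0.0, 92.3]
force: [0.7, -1.3, -2.8]
opening: 0.641
grip_force: 48.9
```

Request:
{"op": "move_arm", "data": {
  "plan": [
    [-0.06,0,0,0,0,0],
    [0,0,0,0,0,0],
    [0,0,0,0,0,0],
    [0,0,0,0,0,0],
    [0,0,0,0,0,0]
  ]
}}

```text
clock: 12.57
tool_pos: [0.5074, 0.0201, 0.1612]
tcp_rot: [-179.9, -0.1, 92.5]
force: [-0.2, 0.3, -3.0]
opening: 0.643
grip_force: 48.9
```

```bash
python3 p.py 507.5 17.8 30 92.3; python3 - <<'E'
from h import *
im,d,K,E=snap('wrist','w5.png'); P=cloud(d,K,E)*1000; t=r.observe()['tool_pos']*1000; print(t)
Q=P[(d>0)&(np.hypot(P[...,0]-t[0],P[...,1]-t[1])<45)&(P[...,2]>t[2]+36)&(P[...,2]<t[2]+48)]
print(len(Q),cv2.minAreaRect(Q[:,:2].astype(np.float32)),Q[:,2].max())
E
```

```text
{'clock': np.float64(12.567), 'tool_pos': array([0.507, 0.02 , 0.161]), 'tcp_rot': array([-1.79855e+02, -8.00000e-02,  9.24750e+01]), 'force': array([-0.164,  0.296, -2.957]), 'opening': np.float64(0.643), 'grip_force': np.float64(48.927), 'joints': array([ 14.794,  28.367, -28.523, 107.593,  17.494,  48.511, -20.114])}
turn [-0.0012 -0.0007  0.0015] rows 1 each [-0.0012 -0.0007  0.0015]
shift [-0.0057 -0.      0.3279] rows 4 each [-0.0014 -0.      0.082 ]
[507.68978505  20.2259852  161.51111567]
10202 ((506.63031005859375, 25.2454776763916), (55.538963317871094, 66.05912780761719), 55.69218826293945) 209.49755916805893
```

View pics/w5.png

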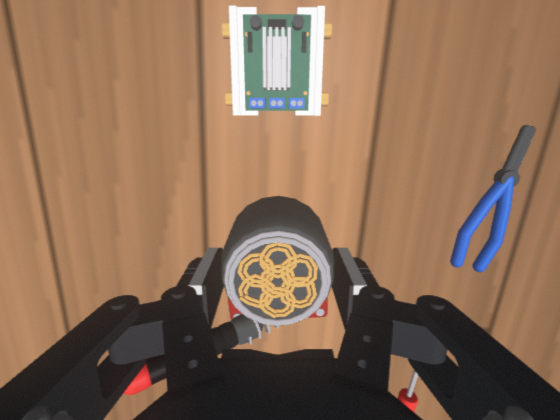

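The cleaner is held upright, its rim centred at about (277,277), with the board seated above it in the picture.

```bash
python3 - <<'E'
from h import *
z=np.load('pics/wrist.npz'); K,E=z['K'],z['E']; c=-E[:3,:3].T@E[:3,3]
for u,v in((277,277),(277,231),(277,324),(226,277),(329,277)):
    w=E[:3,:3].T@np.array([(u-K[0,2])/K[0,0],(v-K[1,2])/K[1,1],1]); p=c+w*(.206-c[2])/w[2]; print(u,v,(p*1000).round(1))
E
```

```text
277 277 [508.2  23.6 206. ]
277 231 [507.2  45.9 206. ]
277 324 [509.3  -1.6 206. ]
226 277 [485.2  22.5 206. ]
329 277 [531.6  24.6 206. ]
```

Request:
{"op": "move_arm", "data": {
  "plan": [
    [-0.01,-0.001,0.06,0,0,0],
    [0,0,0.09,0,0,0],
    [0,0,0.09,0,0,0],
    [0,0,0.07,0,0,0],
    [0,0,0.03,0,0,0]
  ]
}}

```text
clock: 13.03
tool_pos: [0.5054, 0.0156, 0.0226]
tcp_rot: [-179.6, -0.0, 92.5]
force: [-0.0, -0.8, -2.7]
opening: 0.643
grip_force: 49.0
```

Request:
{"op": "move_arm", "data": {
  "plan": [
    [0,0,0.015,0,0,0],
    [0,0,0.01,0,0,0],
    [0,0,0,0,0,0],
    [0,0,0,0,0,0],
    [0,0,0,0,0,0]
  ]
}}

```text
clock: 13.45
tool_pos: [0.5091, 0.0148, 0.0175]
tcp_rot: [179.8, -0.0, 92.3]
force: [-0.5, -0.2, -3.0]
opening: 0.644
grip_force: 49.0
```

```bash
python3 p.py 507 16 4 92.3
```

```text
{'clock': np.float64(13.45), 'tool_pos': array([0.509, 0.015, 0.017]), 'tcp_rot': array([ 1.79849e+02, -1.40000e-02,  9.23350e+01]), 'force': array([-0.549, -0.239, -3.01 ]), 'opening': np.float64(0.644), 'grip_force': np.float64(48.968), 'joints': array([  9.017,  40.496, -19.974, 114.859,  27.227,  28.996, -28.292])}
turn [ 0.0013 -0.0001  0.0003] rows 1 each [ 0.0013 -0.0001  0.0003]
shift [ 0.0032 -0.0052  0.0337] rows 1 each [ 0.0032 -0.0052  0.0337]
```

Request:
{"op": "move_arm", "data": {
  "plan": [
    [0.003,-0.003,0.012,0,0,0],
    [0,0,0.01,0,0,0],
    [0,0,0.008,0,0,0],
    [0,0,0,0,0,0],
    [0,0,0,0,0,0]
  ]
}}

```text
clock: 13.87
tool_pos: [0.5066, 0.0156, 0.0041]
tcp_rot: [-180.0, 0.0, 92.3]
force: [-0.0, 0.0, -3.5]
opening: 0.644
grip_force: 49.0
```

```bash
python3 p.py 507 16 4 92.3
```

```text
{'clock': np.float64(13.867), 'tool_pos': array([0.507, 0.016, 0.004]), 'tcp_rot': array([-1.79967e+02,  2.00000e-03,  9.23210e+01]), 'force': array([-0.023,  0.016, -3.527]), 'opening': np.float64(0.644), 'grip_force': np.float64(48.964), 'joints': array([  8.171,  41.694, -18.872, 115.457,  28.026,  27.251, -29.159])}
turn [-0.0003  0.      0.0002] rows 1 each [-0.0003  0.      0.0002]
shift [0.0011 0.001  0.0003] rows 1 each [0.0011 0.001  0.0003]
```

Request:
{"op": "move_arm", "data": {
  "plan": [
    [0,0,0.002,0,0,0],
    [0,0,0,0,0,0]
  ]
}}

```text
clock: 14.03
tool_pos: [0.5069, 0.0156, 0.0035]
tcp_rot: [180.0, -0.0, 92.3]
force: [-0.4, -0.8, -3.0]
opening: 0.641
grip_force: 49.0
```

Request:
{"op": "move_arm", "data": {
  "plan": [
    [0,0,0,0,0,0],
    [0,0,0,0,0,0],
    [0,0,0,0,0,0],
    [0,0,0,0,0,0],
    [0,0,0,0,0,0]
  ],
  "claw": -1
}}

```text
clock: 14.45
tool_pos: [0.5071, 0.0157, 0.0038]
tcp_rot: [180.0, -0.0, 92.3]
force: [0.4, 0.3, -0.3]
opening: 1.001
grip_force: 0.0
```

Request:
{"op": "move_arm", "data": {
  "plan": [
    [0,0,-0.04,0,0,0],
    [0,0,-0.09,0,0,0],
    [0,0,-0.09,0,0,0],
    [0,0,-0.09,0,0,0],
    [0,0,-0.09,0,0,0]
  ]
}}

```text
clock: 14.87
tool_pos: [0.5064, 0.0156, 0.1652]
tcp_rot: [-180.0, -0.0, 92.3]
force: [0.8, -0.3, 0.0]
opening: 1.003
grip_force: 0.0
```

Request:
{"op": "move_arm", "data": {
  "plan": [
    [0,0,-0.08,0,0,0],
    [0,0,-0.04,0,0,0],
    [0,0,0,0,0,0],
    [0,0,0,0,0,0]
  ]
}}

```text
clock: 15.2
tool_pos: [0.507, 0.0155, 0.2122]
tcp_rot: [179.9, 0.0, 92.3]
force: [-0.1, -1.1, -0.4]
opening: 0.996
grip_force: 0.0
```

```bash
python3 w.py w6.png 507 16.5 40 60 60; python3 p.py 562.5 -404.6 205 92.3
```

```text
{'clock': np.float64(15.2), 'tool_pos': array([0.507, 0.016, 0.212]), 'tcp_rot': array([1.79891e+02, 2.40000e-02, 9.23120e+01]), 'force': array([-0.127, -1.082, -0.401]), 'opening': np.float64(0.996), 'grip_force': np.float64(0.0), 'joints': array([ 17.096,  24.755, -30.675, 103.968,  15.121,  55.245, -17.636])}
cam [0.504 0.091 0.378] bench z -0.0001
1711 zmax 48.8 rect [508.1  16.1] [52.5 52.2] 2.4
{'clock': np.float64(15.25), 'tool_pos': array([0.506, 0.015, 0.211]), 'tcp_rot': array([-1.79933e+02,  2.40000e-02,  9.23150e+01]), 'force': array([ 0.338, -0.854,  0.009]), 'opening': np.float64(0.998), 'grip_force': np.float64(0.0), 'joints': array([ 17.08 ,  24.846, -30.638, 104.057,  15.124,  55.243, -17.636])}
turn [-0.0006  0.0002  0.0001] rows 1 each [-0.0006  0.0002  0.0001]
shift [-1.0546  0.0987  0.0149] rows 11 each [-0.0959  0.009   0.0014]
```

Cleaner stands at about (508,16), within 1 mm. On to the reel.

Request:
{"op": "move_arm", "data": {
  "plan": [
    [-0.05,0.009,0,0,0,0],
    [-0.095,0.009,0,0,0,0],
    [-0.095,0.009,0,0,0,0],
    [-0.095,0.009,0,0,0,0],
    [-0.095,0.009,0,0,0,0]
  ]
}}

```text
clock: 15.67
tool_pos: [0.5305, -0.1571, 0.2094]
tcp_rot: [-179.8, -0.1, 92.4]
force: [0.9, 0.2, 0.7]
opening: 1.001
grip_force: 0.0
```

Request:
{"op": "move_arm", "data": {
  "plan": [
    [-0.095,0.009,0,0,0,0],
    [-0.095,0.009,0,0,0,0],
    [-0.095,0.009,0,0,0,0],
    [-0.095,0.009,0,0,0,0],
    [-0.095,0.009,0,0,0,0]
  ]
}}

```text
clock: 16.08
tool_pos: [0.5562, -0.3461, 0.2088]
tcp_rot: [-179.8, -0.1, 92.3]
force: [0.8, -0.6, 0.1]
opening: 1.004
grip_force: 0.0
```

Request:
{"op": "move_arm", "data": {
  "plan": [
    [-0.09,0.009,0,0,0,0],
    [-0.06,0,0,0,0,0],
    [0,0,0,0,0,0],
    [0,0,0,0,0,0],
    [0,0,0,0,0,0]
  ]
}}

```text
clock: 16.5
tool_pos: [0.5632, -0.4026, 0.2094]
tcp_rot: [-179.9, -0.2, 92.4]
force: [0.6, 0.7, -0.5]
opening: 1.0
grip_force: 0.0
```

```bash
python3 w.py w7.png 562 -404.6 42 80 45;  python3 p.py 562.5 -404.6 4 92.3
```

```text
{'clock': np.float64(16.5), 'tool_pos': array([ 0.563, -0.403,  0.209]), 'tcp_rot': array([-179.851,   -0.204,   92.41 ]), 'force': array([ 0.643,  0.725, -0.505]), 'opening': np.float64(1.0), 'grip_force': np.float64(0.0), 'joints': array([ 47.06 ,  41.486, -26.559,  72.47 ,  18.214,  70.377,  22.564])}
cam [ 0.561 -0.328  0.375] bench z -0.0001
1759 zmax 47.6 rect [ 563.1 -404.3] [52.5 52.8] 3.1
{'clock': np.float64(16.55), 'tool_pos': array([ 0.564, -0.402,  0.21 ]), 'tcp_rot': array([-1.79907e+02, -1.72000e-01,  9.24840e+01]), 'force': array([-0.292,  0.028, -0.371]), 'opening': np.float64(1.0), 'grip_force': np.float64(0.0), 'joints': array([ 47.024,  41.426, -26.603,  72.467,  18.221,  70.382,  22.568])}
turn [-0.0008 -0.0014  0.0015] rows 1 each [-0.0008 -0.0014  0.0015]
shift [-0.0064 -0.0032  0.5154] rows 6 each [-0.0011 -0.0005  0.0859]
```

View pics/w7.png

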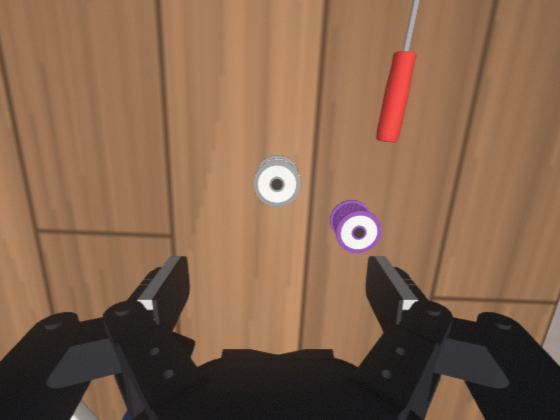

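The grey reel is at (277,183), clear of the purple one at (357,230); its axis is at (563,−404). I descend and grip.

Request:
{"op": "move_arm", "data": {
  "plan": [
    [-0.004,-0.002,0.07,0,0,0.0015],
    [0,0,0.09,0,0,0],
    [0,0,0.09,0,0,0],
    [0,0,0.09,0,0,0],
    [0,0,0.08,0,0,0]
  ]
}}

```text
clock: 16.97
tool_pos: [0.5626, -0.4034, 0.0416]
tcp_rot: [-179.9, -0.1, 92.3]
force: [-0.4, 0.1, -0.8]
opening: 0.997
grip_force: 0.0
```

Request:
{"op": "move_arm", "data": {
  "plan": [
    [0,0,0.04,0,0,0],
    [0,0,0.025,0,0,0],
    [0,0,0.015,0,0,0],
    [0,0,0,0,0,0],
    [0,0,0,0,0,0]
  ]
}}

```text
clock: 17.38
tool_pos: [0.564, -0.4059, 0.0129]
tcp_rot: [179.9, 0.1, 92.2]
force: [0.4, 0.4, 0.3]
opening: 0.997
grip_force: 0.0
```

```bash
python3 p.py 563 -404.3 3 92.3
```

```text
{'clock': np.float64(17.383), 'tool_pos': array([ 0.564, -0.406,  0.013]), 'tcp_rot': array([1.79876e+02, 5.30000e-02, 9.21830e+01]), 'force': array([0.398, 0.372, 0.292]), 'opening': np.float64(0.997), 'grip_force': np.float64(0.0), 'joints': array([ 45.782,  52.759, -22.593,  82.866,  23.868,  49.01 ,  17.689])}
turn [ 0.001   0.0004 -0.001 ] rows 1 each [ 0.001   0.0004 -0.001 ]
shift [ 0.0041 -0.0023  0.0248] rows 1 each [ 0.0041 -0.0023  0.0248]
```

Request:
{"op": "move_arm", "data": {
  "plan": [
    [0.002,-0.002,0.012,0,0,0],
    [0,0,0.011,0,0,0],
    [0,0,0,0,0,0],
    [0,0,0,0,0,0],
    [0,0,0,0,0,0]
  ]
}}

```text
clock: 17.8
tool_pos: [0.5621, -0.4055, 0.0026]
tcp_rot: [180.0, 0.0, 92.1]
force: [-0.2, 0.3, 1.6]
opening: 0.999
grip_force: 0.0
```

Request:
{"op": "move_arm", "data": {
  "plan": [
    [0,0,0,0,0,0],
    [0,0,0,0,0,0],
    [0,0,0,0,0,0],
    [0,0,0,0,0,0],
    [0,0,0,0,0,0]
  ],
  "claw": 1,
  "newtons": 45
}}

```text
clock: 18.22
tool_pos: [0.5624, -0.4055, 0.0031]
tcp_rot: [179.9, 0.0, 92.1]
force: [-0.4, 0.1, 3.5]
opening: 0.595
grip_force: 46.1
```

Request:
{"op": "move_arm", "data": {
  "plan": [
    [0,0,0,0,0,0],
    [0,0,0,0,0,0]
  ]
}}

```text
clock: 18.38
tool_pos: [0.5624, -0.4055, 0.003]
tcp_rot: [180.0, 0.0, 92.1]
force: [-0.5, 0.1, 5.2]
opening: 0.602
grip_force: 46.2
```

Request:
{"op": "move_arm", "data": {
  "plan": [
    [0,0,-0.03,0,0,0],
    [0,0,-0.08,0,0,0],
    [0,0,-0.09,0,0,0],
    [0,0,-0.09,0,0,0],
    [0,0,-0.09,0,0,0]
  ]
}}

```text
clock: 18.8
tool_pos: [0.5608, -0.4048, 0.1549]
tcp_rot: [-179.9, -0.1, 92.2]
force: [0.6, 0.6, -2.5]
opening: 0.6
grip_force: 47.6
```

Request:
{"op": "move_arm", "data": {
  "plan": [
    [0,0,-0.09,0,0,0],
    [0,0,-0.05,0,0,0],
    [0,0,0,0,0,0],
    [0,0,0,0,0,0],
    [0,0,0,0,0,0]
  ]
}}

```text
clock: 19.22
tool_pos: [0.5602, -0.4047, 0.2077]
tcp_rot: [-179.7, -0.1, 92.2]
force: [-0.2, 0.2, -3.2]
opening: 0.597
grip_force: 47.7
```

```bash
python3 p.py 497.8 248.5 205 92.3
```

```text
{'clock': np.float64(19.217), 'tool_pos': array([ 0.56 , -0.405,  0.208]), 'tcp_rot': array([-1.79727e+02, -1.48000e-01,  9.21580e+01]), 'force': array([-0.227,  0.192, -3.154]), 'opening': np.float64(0.597), 'grip_force': np.float64(47.733), 'joints': array([ 47.278,  41.463, -26.472,  72.786,  18.289,  70.165,  22.478])}
turn [-0.0023 -0.0012 -0.0012] rows 1 each [-0.0023 -0.0012 -0.0012]
shift [ 1.6378 -0.0904  0.0067] rows 17 each [ 0.0963 -0.0053  0.0004]
```

Request:
{"op": "move_arm", "data": {
  "plan": [
    [0.05,-0.005,0,0,0,-0.001],
    [0.095,-0.005,0,0,0,0],
    [0.095,-0.005,0,0,0,0],
    [0.095,-0.005,0,0,0,0],
    [0.095,-0.005,0,0,0,0]
  ]
}}

```text
clock: 19.63
tool_pos: [0.5429, -0.2318, 0.2073]
tcp_rot: [-179.7, -0.2, 92.2]
force: [0.4, 0.6, -2.9]
opening: 0.595
grip_force: 47.7
```

Request:
{"op": "move_arm", "data": {
  "plan": [
    [0.095,-0.005,0,0,0,0],
    [0.095,-0.005,0,0,0,0],
    [0.095,-0.005,0,0,0,0],
    [0.095,-0.005,0,0,0,0],
    [0.095,-0.005,0,0,0,0]
  ]
}}

```text
clock: 20.05
tool_pos: [0.5254, -0.043, 0.2079]
tcp_rot: [-179.7, -0.0, 92.2]
force: [0.9, -0.0, -3.1]
opening: 0.602
grip_force: 47.7
```

Request:
{"op": "move_arm", "data": {
  "plan": [
    [0.095,-0.005,0,0,0,0],
    [0.095,-0.005,0,0,0,0],
    [0.095,-0.005,0,0,0,0],
    [0.095,-0.005,0,0,0,0],
    [0.095,-0.005,0,0,0,0]
  ]
}}

```text
clock: 20.47
tool_pos: [0.5081, 0.1458, 0.2079]
tcp_rot: [-179.7, 0.1, 92.3]
force: [0.9, -0.9, -2.7]
opening: 0.595
grip_force: 47.7
```

Request:
{"op": "move_arm", "data": {
  "plan": [
    [0.095,-0.005,0,0,0,0],
    [0.095,-0.005,0,0,0,0],
    [0.065,-0.005,0,0,0,0],
    [0,0,0,0,0,0],
    [0,0,0,0,0,0]
  ]
}}

```text
clock: 20.88
tool_pos: [0.4979, 0.2481, 0.208]
tcp_rot: [-179.7, 0.1, 92.6]
force: [0.7, -1.3, -2.1]
opening: 0.598
grip_force: 47.7
```

Request:
{"op": "move_arm", "data": {
  "plan": [
    [0,0,0,0,0,0],
    [0,0,0,0,0,0]
  ]
}}

```text
clock: 21.05
tool_pos: [0.5002, 0.2442, 0.2089]
tcp_rot: [-179.9, 0.2, 92.1]
force: [0.4, -0.6, -3.0]
opening: 0.597
grip_force: 47.7
```

```bash
python3 p.py 497.8 247.3 30 92.3; python3 - <<'E'
from h import *
snap('wrist','w8.png')
E
```

```text
{'clock': np.float64(21.05), 'tool_pos': array([0.5  , 0.244, 0.209]), 'tcp_rot': array([-1.79858e+02,  1.58000e-01,  9.20970e+01]), 'force': array([ 0.413, -0.639, -2.986]), 'opening': np.float64(0.597), 'grip_force': np.float64(47.732), 'joints': array([ -8.726,  29.515, -30.331,  96.494,  16.968,  58.818, -42.643])}
turn [-0.0012  0.0013 -0.0017] rows 1 each [-0.0012  0.0013 -0.0017]
shift [ 0.0081 -0.0058  0.4472] rows 5 each [ 0.0016 -0.0012  0.0894]
```

View pics/w8.png

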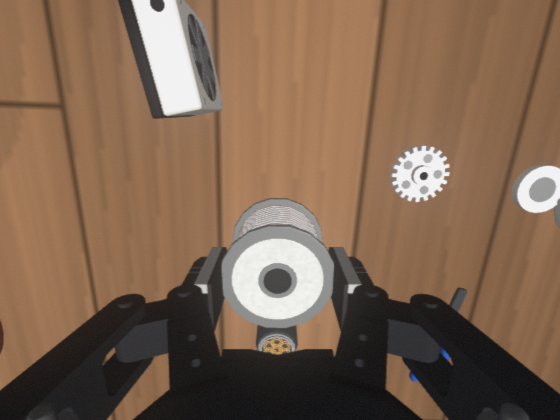

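The reel hangs upright, its top disc at (277,277), with the fan at (175,55) and the gear at (421,174) both clear. I lower it.

Request:
{"op": "move_arm", "data": {
  "plan": [
    [0.006,-0.005,0.06,0,0,-0.0015],
    [0,0,0.09,0,0,0],
    [0,0,0.09,0,0,0],
    [0,0,0.09,0,0,0],
    [0,0,0.07,0,0,0]
  ]
}}

```text
clock: 21.52
tool_pos: [0.4978, 0.2464, 0.0478]
tcp_rot: [-179.9, 0.1, 92.3]
force: [-0.2, -0.1, -2.8]
opening: 0.598
grip_force: 47.8
```

Request:
{"op": "move_arm", "data": {
  "plan": [
    [0,0,0.04,0,0,0],
    [0,0,0.02,0,0,0],
    [0,0,0,0,0,0],
    [0,0,0,0,0,0],
    [0,0,0,0,0,0]
  ]
}}

```text
clock: 21.93
tool_pos: [0.4995, 0.2495, 0.0278]
tcp_rot: [179.8, -0.1, 92.4]
force: [0.1, -0.3, -3.3]
opening: 0.597
grip_force: 47.7
```

```bash
python3 p.py 497.8 247 3.5 92.3
```

```text
{'clock': np.float64(21.933), 'tool_pos': array([0.499, 0.25 , 0.028]), 'tcp_rot': array([ 1.79833e+02, -9.10000e-02,  9.23920e+01]), 'force': array([ 0.055, -0.342, -3.289]), 'opening': np.float64(0.597), 'grip_force': np.float64(47.734), 'joints': array([-14.293,  42.61 , -22.981, 106.692,  26.809,  35.884, -51.449])}
turn [ 0.0014 -0.0008  0.0008] rows 1 each [ 0.0014 -0.0008  0.0008]
shift [-0.0062 -0.0044  0.0608] rows 1 each [-0.0062 -0.0044  0.0608]
```

Request:
{"op": "move_arm", "data": {
  "plan": [
    [-0.003,-0.002,0.02,0,0,0],
    [0,0,0.02,0,0,0],
    [0,0,0.012,0,0,0],
    [0,0,0,0,0,0],
    [0,0,0,0,0,0]
  ]
}}

```text
clock: 22.35
tool_pos: [0.497, 0.2477, 0.0051]
tcp_rot: [-180.0, 0.0, 92.4]
force: [0.3, 0.0, -2.4]
opening: 0.599
grip_force: 47.7
```

```bash
python3 p.py 497.8 247 3.2 92.3
```

```text
{'clock': np.float64(22.35), 'tool_pos': array([0.497, 0.248, 0.005]), 'tcp_rot': array([-1.79953e+02,  2.20000e-02,  9.24490e+01]), 'force': array([ 0.289,  0.012, -2.421]), 'opening': np.float64(0.599), 'grip_force': np.float64(47.739), 'joints': array([-15.121,  44.472, -21.608, 107.584,  28.041,  33.276, -52.472])}
turn [-0.0004  0.0002  0.0012] rows 1 each [-0.0004  0.0002  0.0012]
shift [-0.0019  0.0018  0.0048] rows 1 each [-0.0019  0.0018  0.0048]
```

Request:
{"op": "move_arm", "data": {
  "plan": [
    [-0.002,0.002,0.004,0,0,0],
    [0,0,0.001,0,0,0],
    [0,0,0,0,0,0],
    [0,0,0,0,0,0]
  ]
}}

```text
clock: 22.68
tool_pos: [0.4983, 0.2472, 0.0037]
tcp_rot: [180.0, -0.0, 92.4]
force: [-0.5, 0.9, -3.3]
opening: 0.599
grip_force: 47.7
```

Request:
{"op": "move_arm", "data": {
  "plan": [
    [0,0,0,0,0,0],
    [0,0,0,0,0,0],
    [0,0,0,0,0,0],
    [0,0,0,0,0,0],
    [0,0,0,0,0,0]
  ],
  "claw": -1
}}

```text
clock: 23.1
tool_pos: [0.4984, 0.2473, 0.0038]
tcp_rot: [180.0, -0.0, 92.4]
force: [0.3, 0.4, 0.1]
opening: 1.0
grip_force: 0.0
```

Request:
{"op": "move_arm", "data": {
  "plan": [
    [0,0,-0.04,0,0,0],
    [0,0,-0.09,0,0,0],
    [0,0,-0.09,0,0,0],
    [0,0,-0.09,0,0,0],
    [0,0,-0.09,0,0,0]
  ]
}}

```text
clock: 23.52
tool_pos: [0.4978, 0.2469, 0.1653]
tcp_rot: [-180.0, -0.0, 92.5]
force: [1.1, 0.0, 0.5]
opening: 1.002
grip_force: 0.0
```

Request:
{"op": "move_arm", "data": {
  "plan": [
    [0,0,-0.09,0,0,0],
    [0,0,-0.09,0,0,0],
    [0,0,-0.06,0,0,0],
    [0,0,0,0,0,0],
    [0,0,0,0,0,0]
  ]
}}

```text
clock: 23.93
tool_pos: [0.4987, 0.2475, 0.2611]
tcp_rot: [179.8, -0.1, 92.4]
force: [0.2, 0.2, -1.5]
opening: 1.006
grip_force: 0.0
```

```bash
python3 w.py w9.png 497 248 42 60 50;  python3 p.py 402.5 357.0 250 102.8
```

```text
{'clock': np.float64(23.933), 'tool_pos': array([0.499, 0.248, 0.261]), 'tcp_rot': array([ 1.79804e+02, -7.10000e-02,  9.24400e+01]), 'force': array([ 0.172,  0.237, -1.478]), 'opening': np.float64(1.006), 'grip_force': np.float64(0.0), 'joints': array([ -7.852,  26.649, -32.006,  92.276,  15.234,  65.252, -41.056])}
cam [0.496 0.322 0.427] bench z -0.0001
1355 zmax 47.7 rect [499.5 248.1] [52.7 52. ] 3.4
{'clock': np.float64(23.983), 'tool_pos': array([0.498, 0.247, 0.259]), 'tcp_rot': array([-1.79998e+02,  3.20000e-02,  9.24400e+01]), 'force': array([-0.419, -0.083,  0.757]), 'opening': np.float64(1.001), 'grip_force': np.float64(0.0), 'joints': array([ -7.862,  26.749, -31.961,  92.41 ,  15.238,  65.246, -41.058])}
turn [-0.      0.0003 -0.0863] rows 2 each [-0.      0.0001 -0.0432]
shift [ 0.3216 -0.1714  0.0235] rows 4 each [ 0.0804 -0.0428  0.0059]
```

Reel at (499,248), on target. Now the fan.

Request:
{"op": "move_arm", "data": {
  "plan": [
    [0,0,0,0,0,-0.043],
    [0,0,0,0,0,-0.043],
    [0.08,-0.043,0,0,0,0],
    [0.08,-0.043,0,0,0,0],
    [0.08,-0.043,0,0,0,0]
  ]
}}

```text
clock: 24.4
tool_pos: [0.4254, 0.3287, 0.2573]
tcp_rot: [-179.8, 0.1, 102.6]
force: [0.4, 0.3, 0.1]
opening: 1.0
grip_force: 0.0
```

Request:
{"op": "move_arm", "data": {
  "plan": [
    [0.08,-0.043,0,0,0,0],
    [0,0,0,0,0,0],
    [0,0,0,0,0,0],
    [0,0,0,0,0,0],
    [0,0,0,0,0,0]
  ]
}}

```text
clock: 24.82
tool_pos: [0.4039, 0.3549, 0.2583]
tcp_rot: [-179.9, 0.1, 102.6]
force: [0.0, -0.1, 0.2]
opening: 1.0
grip_force: 0.0
```

```bash
python3 w.py w10.png 402.5 357 104 130 80;  python3 p.py 402.5 357.0 75 102.8
```

```text
{'clock': np.float64(24.817), 'tool_pos': array([0.404, 0.355, 0.258]), 'tcp_rot': array([-1.79904e+02,  1.28000e-01,  1.02601e+02]), 'force': array([ 0.004, -0.138,  0.191]), 'opening': np.float64(1.0), 'grip_force': np.float64(0.0), 'joints': array([-19.951,  25.823, -35.713,  95.099,  16.396,  64.546, -47.507])}
cam [0.389 0.429 0.424] bench z -0.0001
3436 zmax 111.6 rect [404.  359.2] [44.1 90.5] 12.7
{'clock': np.float64(24.867), 'tool_pos': array([0.404, 0.355, 0.259]), 'tcp_rot': array([-1.79930e+02,  1.05000e-01,  1.02575e+02]), 'force': array([0.185, 0.47 , 0.386]), 'opening': np.float64(1.0), 'grip_force': np.float64(0.0), 'joints': array([-19.929,  25.806, -35.723,  95.079,  16.388,  64.547, -47.51 ])}
turn [-0.0006  0.0009 -0.0019] rows 1 each [-0.0006  0.0009 -0.0019]
shift [ 0.006  -0.0026  0.4588] rows 5 each [ 0.0012 -0.0005  0.0918]
```

View pics/w10.png

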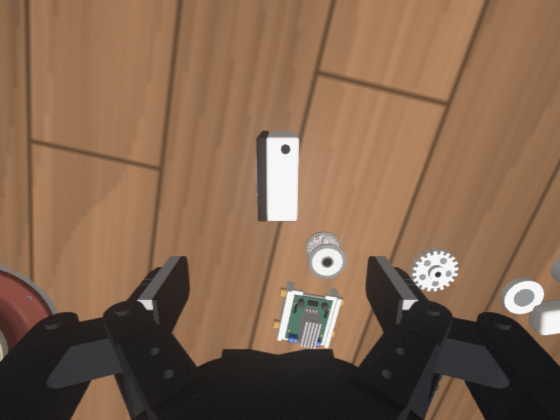

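The fan is at (280,177) with its black cassette on the robot's side; it is measured at (403.5,358.5), yaw 12.7°.

Request:
{"op": "move_arm", "data": {
  "plan": [
    [0.008,-0.002,0.07,0,0,-0.001],
    [0,0,0.09,0,0,0],
    [0,0,0.09,0,0,0],
    [0,0,0.09,0,0,0],
    [0,0,0.06,0,0,0]
  ]
}}

```text
clock: 25.28
tool_pos: [0.4015, 0.3567, 0.0961]
tcp_rot: [-179.8, 0.2, 102.7]
force: [0.1, -0.9, -0.7]
opening: 1.004
grip_force: 0.0
```

Request:
{"op": "move_arm", "data": {
  "plan": [
    [0,0,0.03,0,0,0],
    [0,0,0.02,0,0,0],
    [0,0,0,0,0,0],
    [0,0,0,0,0,0],
    [0,0,0,0,0,0]
  ]
}}

```text
clock: 25.7
tool_pos: [0.4023, 0.3602, 0.0807]
tcp_rot: [179.9, -0.1, 102.8]
force: [0.2, 0.6, 0.9]
opening: 0.998
grip_force: 0.0
```

```bash
python3 p.py 403.5 358.5 72 102.7
```

```text
{'clock': np.float64(25.7), 'tool_pos': array([0.402, 0.36 , 0.081]), 'tcp_rot': array([ 1.79879e+02, -7.60000e-02,  1.02833e+02]), 'force': array([0.219, 0.61 , 0.852]), 'opening': np.float64(0.998), 'grip_force': np.float64(0.0), 'joints': array([-25.442,  37.698, -29.117, 107.495,  26.696,  41.507, -56.984])}
turn [ 0.001  -0.0006  0.0011] rows 1 each [ 0.001  -0.0006  0.0011]
shift [-0.0048  0.002   0.0216] rows 1 each [-0.0048  0.002   0.0216]
```

Request:
{"op": "move_arm", "data": {
  "plan": [
    [-0.002,0.003,0.012,0,0,0],
    [0,0,0.01,0,0,0],
    [0,0,0,0,0,0],
    [0,0,0,0,0,0],
    [0,0,0,0,0,0]
  ]
}}

```text
clock: 26.12
tool_pos: [0.4027, 0.3593, 0.0709]
tcp_rot: [180.0, -0.0, 102.9]
force: [-0.1, -0.7, 1.0]
opening: 1.0
grip_force: 0.0
```

Request:
{"op": "move_arm", "data": {
  "plan": [
    [0,0,0,0,0,0],
    [0,0,0,0,0,0],
    [0,0,0,0,0,0],
    [0,0,0,0,0,0],
    [0,0,0,0,0,0]
  ],
  "claw": 1,
  "newtons": 60
}}

```text
clock: 26.53
tool_pos: [0.403, 0.3597, 0.0712]
tcp_rot: [179.9, -0.1, 102.9]
force: [-0.0, 0.2, 2.2]
opening: 0.496
grip_force: 62.6
```

Request:
{"op": "move_arm", "data": {
  "plan": [
    [0,0,0,0,0,0],
    [0,0,0,0,0,0],
    [0,0,0,0,0,0]
  ]
}}

```text
clock: 26.78
tool_pos: [0.4029, 0.3597, 0.0712]
tcp_rot: [179.9, -0.1, 102.9]
force: [-0.2, 1.0, 4.5]
opening: 0.497
grip_force: 62.8
```

Request:
{"op": "move_arm", "data": {
  "plan": [
    [0,0,-0.03,0,0,0],
    [0,0,-0.07,0,0,0],
    [0,0,-0.08,0,0,0],
    [0,0,-0.08,0,0,0],
    [0,0,-0.06,0,0,0]
  ]
}}

```text
clock: 27.2
tool_pos: [0.4024, 0.3588, 0.2]
tcp_rot: [-180.0, 0.0, 102.9]
force: [1.4, 1.1, -3.5]
opening: 0.502
grip_force: 62.2
```

Request:
{"op": "move_arm", "data": {
  "plan": [
    [0,0,-0.02,0,0,0.044],
    [0,0,0,0,0,0.044],
    [0,0,0,0,0,0],
    [0,0,0,0,0,0],
    [0,0,0,0,0,0]
  ]
}}

```text
clock: 27.62
tool_pos: [0.4021, 0.3583, 0.2055]
tcp_rot: [-179.9, 0.1, 92.4]
force: [0.5, -0.3, -2.0]
opening: 0.502
grip_force: 62.1
```

```bash
python3 p.py 605.9 140.9 205 92.4
```

```text
{'clock': np.float64(27.617), 'tool_pos': array([0.402, 0.358, 0.206]), 'tcp_rot': array([-1.79879e+02,  1.21000e-01,  9.24380e+01]), 'force': array([ 0.475, -0.275, -1.965]), 'opening': np.float64(0.502), 'grip_force': np.float64(62.107), 'joints': array([-22.92 ,  28.381, -31.934,  99.563,  17.386,  57.212, -58.888])}
turn [-0.001   0.001   0.0003] rows 1 each [-0.001   0.001   0.0003]
shift [-0.5643  0.4864  0.0013] rows 8 each [-0.0705  0.0608  0.0002]
```

Request:
{"op": "move_arm", "data": {
  "plan": [
    [-0.04,0.035,0,0,0,0],
    [-0.07,0.06,0,0,0,0],
    [-0.07,0.06,0,0,0,0],
    [-0.07,0.06,0,0,0,0],
    [-0.07,0.06,0,0,0,0]
  ]
}}

```text
clock: 28.03
tool_pos: [0.5183, 0.234, 0.2057]
tcp_rot: [-179.9, 0.0, 92.4]
force: [1.2, 0.3, -2.1]
opening: 0.496
grip_force: 62.1
```

Request:
{"op": "move_arm", "data": {
  "plan": [
    [-0.07,0.06,0,0,0,0],
    [-0.07,0.06,0,0,0,0],
    [-0.06,0.055,0,0,0,0],
    [-0.041,0.036,0,0,0,0],
    [0,0,0,0,0,0]
  ]
}}

```text
clock: 28.45
tool_pos: [0.61, 0.1344, 0.2044]
tcp_rot: [180.0, 0.3, 91.8]
force: [0.4, -0.7, -2.7]
opening: 0.497
grip_force: 62.1
```

Request:
{"op": "move_arm", "data": {
  "plan": [
    [0,0,0,0,0,0],
    [0,0,0,0,0,0],
    [0,0,0,0,0,0]
  ]
}}

```text
clock: 28.7
tool_pos: [0.6046, 0.1448, 0.2064]
tcp_rot: [-179.9, -0.1, 92.5]
force: [-0.1, 0.9, -2.6]
opening: 0.499
grip_force: 62.1
```

```bash
python3 p.py 605.9 142 72 92.4; python3 - <<'E'
from h import *
im,d,K,E=snap('wrist'); P=cloud(d,K,E)*1000; t=r.observe()['tool_pos']*1000; print(t)
Q=P[(d>0)&(np.hypot(P[...,0]-t[0],P[...,1]-t[1])<70)&(P[...,2]>t[2]+33)&(P[...,2]<t[2]+43)]
b=cv2.minAreaRect(Q[:,:2].astype(np.float32)); print(len(Q),b,np.percentile(Q[:,2],[5,50,95]))
print('y max',Q[:,1].max(),'x range',[np.percentile(Q[(Q[:,1]>y)&(Q[:,1]<y+6),0],[1,99]).round(1).tolist() for y in(t[1]+15,t[1]+25,t[1]+35)])
E
```

```text
{'clock': np.float64(28.7), 'tool_pos': array([0.605, 0.145, 0.206]), 'tcp_rot': array([-1.79905e+02, -7.60000e-02,  9.25380e+01]), 'force': array([-0.054,  0.873, -2.625]), 'opening': np.float64(0.499), 'grip_force': np.float64(62.107), 'joints': array([  2.024,  35.448, -30.101,  86.04 ,  18.82 ,  63.667, -29.334])}
turn [-0.0008 -0.0006  0.0011] rows 1 each [-0.0008 -0.0006  0.0011]
shift [-0.0072  0.0029  0.336 ] rows 4 each [-0.0018  0.0007  0.084 ]
[604.78861691 144.77203518 206.65258037]
16125 ((605.5113525390625, 144.933349609375), (69.92245483398438, 91.7470932006836), 2.3242292404174805) [243.27404253 244.92940777 246.36144616]
y max 191.3885627157627 x range [[583.5, 626.2], [583.1, 625.6], [582.8, 625.4]]
```

Request:
{"op": "move_arm", "data": {
  "plan": [
    [-0.006,0.001,0.05,0,0,0],
    [0,0,0.08,0,0,0],
    [0,0,0.08,0,0,0],
    [0,0,0.05,0,0,0],
    [0,0,0.03,0,0,0]
  ]
}}

```text
clock: 29.17
tool_pos: [0.604, 0.1408, 0.088]
tcp_rot: [-179.7, 0.1, 92.5]
force: [-0.2, 0.2, -3.2]
opening: 0.494
grip_force: 62.0
```

Request:
{"op": "move_arm", "data": {
  "plan": [
    [0,0,0,0,0,0],
    [0,0,0,0,0,0],
    [0,0,0,0,0,0],
    [0,0,0,0,0,0]
  ]
}}

```text
clock: 29.5
tool_pos: [0.6079, 0.1414, 0.0929]
tcp_rot: [179.8, -0.1, 92.3]
force: [-0.3, -0.1, -2.1]
opening: 0.496
grip_force: 62.1
```

```bash
python3 p.py 605.2 141.3 71.5 92.4
```

```text
{'clock': np.float64(29.5), 'tool_pos': array([0.608, 0.141, 0.093]), 'tcp_rot': array([ 1.79769e+02, -7.40000e-02,  9.23400e+01]), 'force': array([-0.305, -0.126, -2.138]), 'opening': np.float64(0.496), 'grip_force': np.float64(62.059), 'joints': array([  0.65 ,  42.265, -26.965,  93.109,  23.433,  50.072, -33.109])}
turn [ 0.0019 -0.0006 -0.0005] rows 1 each [ 0.0019 -0.0006 -0.0005]
shift [ 0.0001 -0.0067  0.0534] rows 1 each [ 0.0001 -0.0067  0.0534]
```

Request:
{"op": "move_arm", "data": {
  "plan": [
    [0,-0.004,0.02,0,0,0],
    [0,0,0.015,0,0,0],
    [0,0,0.01,0,0,0],
    [0,0,0,0,0,0],
    [0,0,0,0,0,0]
  ]
}}

```text
clock: 29.92
tool_pos: [0.6047, 0.1403, 0.0723]
tcp_rot: [-180.0, 0.0, 92.3]
force: [-0.3, -0.3, -2.2]
opening: 0.498
grip_force: 62.1
```

```bash
python3 p.py 605.2 141.3 71.5 92.4
```

```text
{'clock': np.float64(29.917), 'tool_pos': array([0.605, 0.14 , 0.072]), 'tcp_rot': array([-1.79955e+02,  7.00000e-03,  9.23180e+01]), 'force': array([-0.338, -0.28 , -2.232]), 'opening': np.float64(0.498), 'grip_force': np.float64(62.103), 'joints': array([  0.282,  43.566, -26.242,  94.327,  24.243,  47.892, -33.872])}
turn [-0.0004  0.0001 -0.0007] rows 1 each [-0.0004  0.0001 -0.0007]
shift [0.0025 0.0014 0.002 ] rows 1 each [0.0025 0.0014 0.002 ]
```

Request:
{"op": "move_arm", "data": {
  "plan": [
    [0.002,0.001,0.001,0,0,0],
    [0,0,0.001,0,0,0],
    [0,0,0,0,0,0],
    [0,0,0,0,0,0]
  ]
}}

```text
clock: 30.25
tool_pos: [0.6053, 0.1413, 0.0721]
tcp_rot: [180.0, -0.0, 92.3]
force: [-0.1, -0.1, -2.6]
opening: 0.501
grip_force: 62.1
```

Request:
{"op": "move_arm", "data": {
  "plan": [
    [0,0,0,0,0,0],
    [0,0,0,0,0,0],
    [0,0,0,0,0,0],
    [0,0,0,0,0,0],
    [0,0,0,0,0,0]
  ],
  "claw": -1
}}

```text
clock: 30.67
tool_pos: [0.6055, 0.1413, 0.0723]
tcp_rot: [180.0, -0.0, 92.3]
force: [0.4, 0.6, 0.1]
opening: 1.0
grip_force: 0.0
```

Request:
{"op": "move_arm", "data": {
  "plan": [
    [0,0,-0.03,0,0,0],
    [0,0,-0.06,0,0,0],
    [0,0,-0.08,0,0,0],
    [0,0,-0.08,0,0,0],
    [0,0,-0.08,0,0,0]
  ]
}}

```text
clock: 31.08
tool_pos: [0.6051, 0.1414, 0.2064]
tcp_rot: [180.0, -0.0, 92.3]
force: [0.9, 0.0, 0.5]
opening: 1.001
grip_force: 0.0
```

Request:
{"op": "move_arm", "data": {
  "plan": [
    [0,0,-0.04,0,0,0],
    [0,0,0,0,0,0],
    [0,0,0,0,0,0],
    [0,0,0,0,0,0]
  ]
}}

```text
clock: 31.42
tool_pos: [0.6046, 0.1408, 0.2195]
tcp_rot: [-179.9, 0.0, 92.3]
force: [0.2, 0.1, 0.1]
opening: 0.999
grip_force: 0.0
```

```bash
python3 w.py w11.png 606 141 104 130 80; python3 w.py w11.png 502.5 136.6 25 32 70|tail -1; python3 p.py 450 -150 250 92.4
```

```text
{'clock': np.float64(31.417), 'tool_pos': array([0.605, 0.141, 0.219]), 'tcp_rot': array([-1.79922e+02,  3.90000e-02,  9.23290e+01]), 'force': array([0.241, 0.117, 0.119]), 'opening': np.float64(0.999), 'grip_force': np.float64(0.0), 'joints': array([  2.422,  34.704, -30.275,  85.147,  18.438,  65.23 , -28.864])}
cam [0.603 0.216 0.385] bench z -0.0001
4324 zmax 111.4 rect [606.5 140.9] [44.  91.4] 2.1
3249 zmax 30.9 rect [502.6 136.7] [82.8 90.2] 2.4
{'clock': np.float64(31.517), 'tool_pos': array([0.604, 0.141, 0.219]), 'tcp_rot': array([-1.79827e+02,  5.10000e-02,  9.23230e+01]), 'force': array([-0.369,  0.864, -0.569]), 'opening': np.float64(0.997), 'grip_force': np.float64(0.0), 'joints': array([  2.417,  34.776, -30.256,  85.176,  18.437,  65.224, -28.868])}
turn [-0.0014  0.0004 -0.0006] rows 1 each [-0.0014  0.0004 -0.0006]
shift [-0.7098 -0.416  -0.0787] rows 9 each [-0.0789 -0.0462 -0.0087]
```

View pics/w11.png

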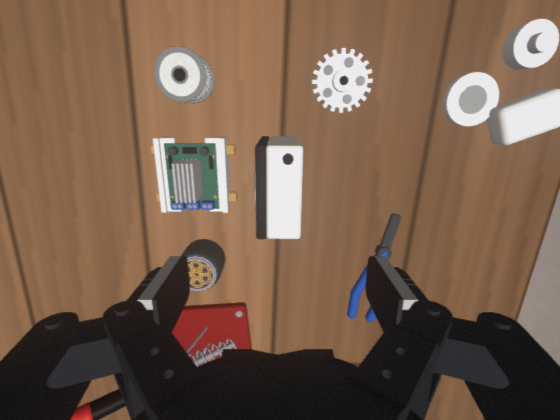

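The picture shows everything in place: the fan at (280,188) with its black side towards the board at (192,176), the reel at (182,75), the cleaner at (200,268), and the gear and pliers undisturbed. The arm is clear of all of it.

```bash
python3 -c "
from bench import r
print(r.finish_job())"
```

```text
the job is handed in; nothing more can be done
None
```

I laid the board on the frame and placed the cleaner, reel and fan in the order asked. Each measured within about 2 mm of its target. I did not disturb the pliers, gear, screwdriver or purple reel. The job was handed in at about 31 s with the arm clear of everything.

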